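# Gauge a barrel and set the roll jig's diameter slide

## Task

We are setting up the roll jig for the barrel that stands alone on the small tray: stand it in the open wide end of the taper gauge and slide it up the slot until it wedges, and leave it standing there. Read the mark it stopped at, set the jig's slide so that its pointer is on the same mark, and let go. Leave the other two barrels standing as they are in the stock tray.

Things in the scene. Friction and masses are not known exactly. Their poses are not given: they have to be found in the camera images.
- barrel_a: upright plain aluminium barrel, cylinder 80 mm tall, dark top, fine dark line 66 mm up; 45 to 70 g. The three have diameters 24, 28 and 32 mm, one each; which one this is, is not told: gauge it. One barrel (drawn anew each time) stands on the small sample tray, the others in the stock tray. Origin: centre of its underside, z along its axis
- barrel_b: upright plain aluminium barrel, cylinder 80 mm tall, dark top, fine dark line 66 mm up; 45 to 70 g. The three have diameters 24, 28 and 32 mm, one each; which one this is, is not told: gauge it. One barrel (drawn anew each time) stands on the small sample tray, the others in the stock tray. Origin: centre of its underside, z along its axis
- barrel_c: upright plain aluminium barrel, cylinder 80 mm tall, dark top, fine dark line 66 mm up; 45 to 70 g. The three have diameters 24, 28 and 32 mm, one each; which one this is, is not told: gauge it. One barrel (drawn anew each time) stands on the small sample tray, the others in the stock tray. Origin: centre of its underside, z along its axis
- sample_tray: small fixed stainless tray, 90 x 90 mm, rim 12 mm high, floor 3 mm thick; the sample barrel stands on it. Origin: centre of its underside (on the table)
- stock_tray: larger fixed stainless tray, 100 (x) x 150 (y) mm, rim 12 mm high, floor 3 mm thick, holding the two barrels not wanted. Origin: centre of its underside (on the table)
- gauge: fixed taper gauge: dark steel plate 210 (x) x 104 (y) x 8 mm with two aluminium bars (tops 26 mm above the table) forming a symmetric V slot along the gauge's +x, which narrows. Origin: centre of the plate's underside, on the slot's centre line. Gap 42 mm at x = -52 mm, narrowing evenly (1 mm in 6) to 18 mm at x = +92. 5 to 10 N along it wedges a barrel, which then stays; less may be one bar rubbing
- gauge_mouth (a point): point on the gauge plate's top, on the slot's centre line in front of its open wide end, at gauge x = -85 mm, z = 8 mm: the plate is bare from x = -105 to -67 mm, room to set a barrel down; from there the mouth's lead-in narrows from 56 mm to 42 mm wide at x = -52 mm
- gauge_mark34 (a point): point on the slot's centre line level with the gauge's 34 mm mark, gauge x = -5 mm, 26 mm above the table. Dark marks across the top of the +y bar, for every 2 mm from 34 mm here down to 20 mm at x = +79.3 mm, lie 12.04 mm apart along gauge +x; those for 30 and 20 are longer. A wedged barrel's axis is level with its diameter's mark: x = -5 + 6.02 (34 - diameter) mm
- jig: fixed roll jig: aluminium base 220 (x) x 320 (y) mm, top 24 mm above the table; behind, two rubber-rolled shafts and end plates up to 73 mm high (white end stop to 90 mm); along its front (-x) side the diameter slide, which runs along the jig's y on two rods at x = -45 mm between end blocks (16 mm thick, tops at 56 mm) at y = -94 and +94 mm. Origin: centre of its underside, on the table
- jig_mark20 (a point): the 20 mm mark on the jig's scale bar, a 20 mm wide bar in front of the slide at jig x = -93 mm, 44 mm above the table; here y = -42.5 mm. Dark marks for every 2 mm of diameter follow along jig +y, 12 mm apart, up to 34 mm at y = +41.5 mm; those for 20 and 30 are longer
- setting_slide (a joint): the slide's position along the jig's +y in m, 0 to 0.125, 0 at the -y end. The pointer is on the mark of diameter D mm at 0.020 + 0.006 (D - 20): 20 mm at 0.020, 34 mm at 0.104. It starts below the 24 mm mark. It needs about 3 N to move and stays where it is left
- slide_grip (a point): centre of the top of the slide's black upright grip tab, 28 mm (jig x) x 12 mm (jig y, the way it slides), 36 mm tall, on a dark steel block 50 x 28 mm. This point is 91.5 mm above the table, in the jig's frame at x = -45 mm, y = -62.5 mm + joint value. The steel pointer is in line with the tab. Best pinched from above along the jig's y
Things that resemble listed ones, but are neither listed nor needed, are in the scene too. Leave any purple look-alike of the barrel_c alone.

How it is judged:
By the outcome, as a careful person would: the job done as asked, in the order asked, and still so for the second after the job is handed in, with the robot touching nothing.
It also fails if it takes over 64 s, if anything falls off the work surface, if the arm or the gripper's body presses on something with over 40 N, if the wrist force passes 120 N, or if a joint passes its speed limit or range.

## Robot

A 6-joint arm with a two-finger parallel gripper is mounted at the origin on the work surface. World frame = base frame: x ahead of the robot, y to its left, z up, the work surface at z = 0. Lengths are in m, angles in rad, forces in N, time in s.
With the tool pointing down it reaches from about 0.275 to 0.75 m from the base axis. Payload 10.2 kg.
Tool frame: the origin (TCP) lies midway between the tips of the shut fingers; the grasp point (between the pads) lies 19 mm behind it (env.hold_point_z is the distance from the TCP to the grasp point, in m); x points along the fingers, z is the direction in which the jaws open and shut, and the axes are right-handed (so a half turn about x gives the same grasp; the last joint's range is limited). The gripper opens to 85 mm and grips with 20 to 120 N. Pads are 22 mm wide; open, the fingers measure 114 mm over their backs; the gripper's body (76 mm by 85 mm) begins 54 mm behind the grasp point. The pads swing forward as they close: fully open they stand 13 mm farther back than shut.
Start: joints at [0.949, 0.313, 1.498, -0, 1.331, -0.223], TCP at [0.204, 0.484, 0.231] pointing down, gripper open.
Joint ranges: [-2.94, 2.94], [-0.97, 2.17], [0.19, 2.56], [-1.23, 4.37], [0.02, 3.11], [-2.88, 2.88]. Speed limits (rad/s): [2.39, 2.39, 3.01, 3.14, 3.14, 3.14].

## Interface

Orientations are given as a unit quaternion [x, y, z, w].
In Python, from bench import env, kinematics, monitor, eyes, job gives the robot as it stands. The module is installed in compiled form; this text tells all that it offers. Calls block until the motion is done:
- env.reach(position, orientation): joint-space move of the TCP to a pose.
- env.movel(position, velocity=0.15, frame=None, guard=None): straight line of the TCP; frame=None keeps the orientation; velocity is the mean speed in m/s. With guard (N) it stops when the force on the tool has changed by that much, and returns True; else False.
- env.set_joints(angles): joint-space move.
- env.release() and env.close_gripper(effort=None): open the fingers fully, or close them until they stop; effort is the grip in N (None keeps the last).
- env.hold(seconds).
- kinematics.ik(position, orientation): joint angles nearest the present ones, or None.
- monitor.sense(): the state.
- eyes.grab_frame(name): name is "scene" or "top" or "wrist"; returns a dict with "frame" (400x640x3 uint8, red, green, blue), "mtx" (3x3 intrinsics, pixels), "k1" (the pictures are not rectified: a ray, as slopes to the right and down, at radius r is drawn at 1 + k1 r^2 times it, then the intrinsics apply), "view" (4x4, takes a point from world to camera coordinates). Camera axes: x right, y down, z forward; pixel columns grow to the right and rows downward; lengths in m; the calibration is good to about 2 mm. A picture is of the moment at which its call begins. There is no depth.
A pose or a line that the arm cannot do raises env.MotionError and nothing moves.
- job.hand_in(): hands the job in, once; it reports no verdict.
The state is a dict: "clock": time; "joints": joint angles; "qvel": joint speeds; "joint_efforts": joint torques, N m; "position": TCP position; "ee_rot": TCP orientation; "contact_force": force on the tool from outside, world axes, zero at the start; "ft_torque": the same for the moment, N m; "finger_gap": opening from 0.0 (shut) to 1.0 (fully open).
Only numpy, scipy, OpenCV 4.12 (cv2) and the standard library are available. Lean on these libraries where they do the work, as an engineer would, in place of code of your own. Each camera call takes 0.05 s, during which the arm holds its last target.

## Working session

There is one attempt and no reset: what is moved stays moved. The work goes in short steps, each a Python script; the robot and the scene stay as the last script left them, time stands still between calls to the robot, and variables do not carry over. Pictures are saved under pics/ and viewed, and the job is handed in when it is done.

```bash
mkdir -p pics
cat > h.py <<'E'
import numpy as np, cv2
from bench import env,kinematics,monitor,eyes,job
def grab(n,fn=None):
    d=eyes.grab_frame(n)
    if fn: cv2.imwrite('pics/'+fn,d['frame'][:,:,::-1])
    return d
def ray(d,u,v):
    K=d['mtx'];k=d['k1']
    xd=np.array([(u-K[0,2])/K[0,0],(v-K[1,2])/K[1,1]]);x=xd.copy()
    for _ in range(30): x=xd/(1+k*(x@x))
    V=d['view'];R=V[:3,:3];o=-R.T@V[:3,3]
    return o,R.T@np.array([x[0],x[1],1.])
def onz(d,u,v,z):
    o,r=ray(d,u,v); return o+r*(z-o[2])/r[2]
def proj(d,p):
    c=d['view']@np.append(p,1);x=c[:2]/c[2];x=x*(1+d['k1']*(x@x));K=d['mtx']
    return np.array([K[0,0]*x[0]+K[0,2],K[1,1]*x[1]+K[1,2]])
E
python3 - <<'E'
from h import *
for n in("scene","top","wrist"):
    d=grab(n,n+'0.png'); print(n,d['mtx'].tolist(),d['k1'],d['view'].round(4).tolist())
s=monitor.sense();print(s['clock'],s['ee_rot'],s['finger_gap'],env.hold_point_z)
E
```

```text
scene [[373.3091048897834, 0.0, 321.00333129442043], [0.0, 373.3091048897834, 197.66130718403187], [0.0, 0.0, 1.0]] -0.0683222427438387 [[-0.6483, 0.7614, 0.0093, 0.3625], [0.5709, 0.4941, -0.6557, -0.2089], [-0.5039, -0.4198, -0.7549, 1.0185], [0.0, 0.0, 0.0, 1.0]]
top [[488.728361316424, 0.0, 320.1993651914282], [0.0, 488.728361316424, 204.79457427740658], [0.0, 0.0, 1.0]] -0.1022498231972081 [[-0.0271, -0.9995, -0.0129, -0.0114], [-0.9984, 0.0277, -0.0499, 0.5287], [0.0502, 0.0115, -0.9987, 1.2075], [0.0, 0.0, 0.0, 1.0]]
wrist [[309.71854244544994, 0.0, 315.6119185594932], [0.0, 309.71854244544994, 198.25150074009713], [0.0, 0.0, 1.0]] -0.02056034390338992 [[0.3891, 0.9212, -0.0008, -0.5246], [0.8895, -0.3754, 0.2604, -0.0334], [0.2396, -0.102, -0.9655, 0.3782], [0.0, 0.0, 0.0, 1.0]]
0.15 [-0.39118386  0.58941271  0.39096871  0.58882197] 0.9996610457910428 0.0187
```

View pics/scene0.png

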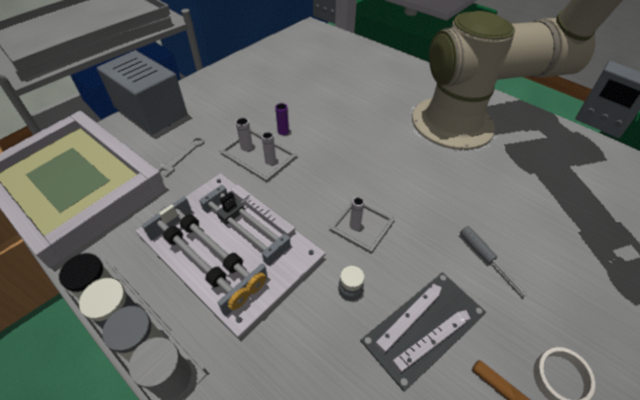

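View pics/top0.png

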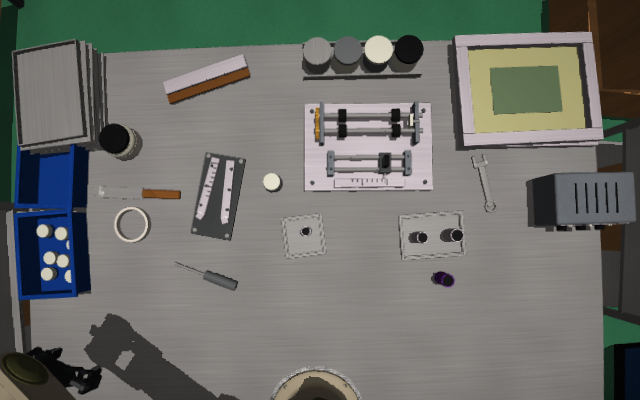

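View pics/wrist0.png

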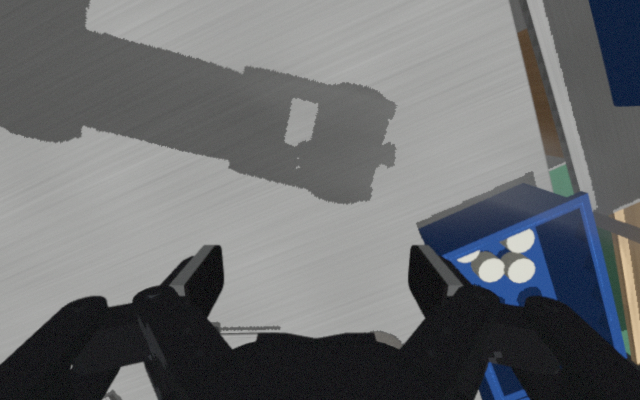

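Run:
```python
import cv2
a=cv2.imread('pics/top0.png')
g=cv2.resize(a[140:250,170:270],None,fx=5,fy=5,interpolation=cv2.INTER_CUBIC);cv2.imwrite('pics/zg.png',g)
g=cv2.resize(a[95:270,270:470],None,fx=4,fy=4-.6,interpolation=cv2.INTER_CUBIC);
g=cv2.resize(a[95:245,275:475],None,fx=4,fy=4,interpolation=cv2.INTER_CUBIC);cv2.imwrite('pics/zj.png',g)
```

```text
(no output)
```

View pics/zg.png

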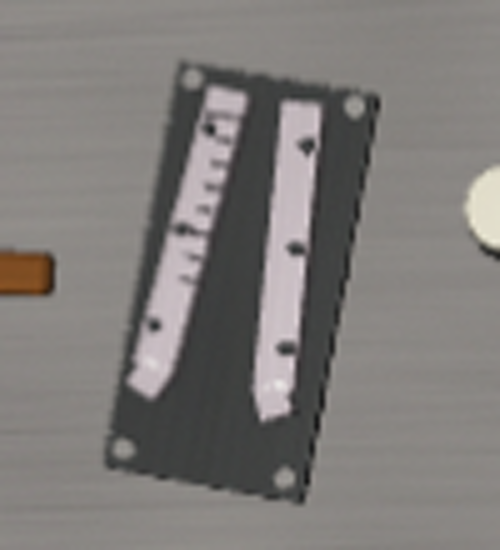

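View pics/zj.png

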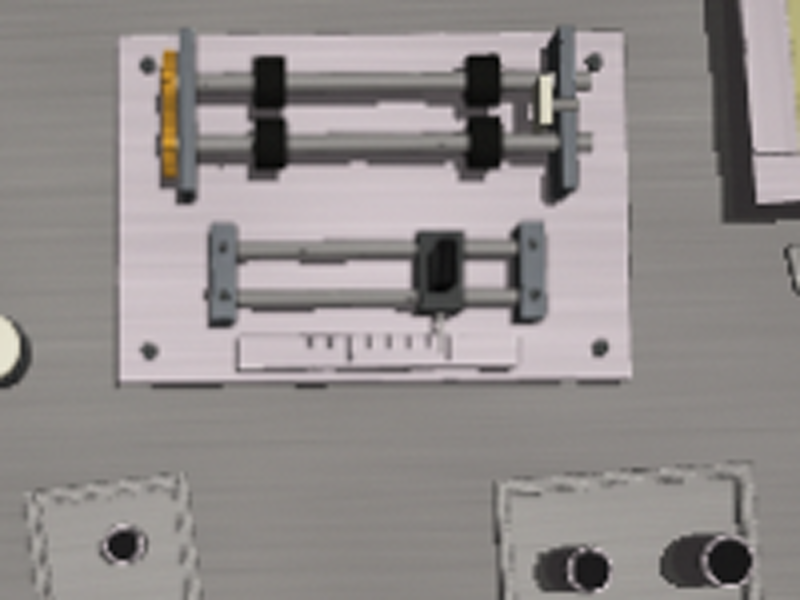

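Run:
```python
from h import *
d=grab('top');f=d['frame'];sc=grab('scene')
def z2(u,v,ox,oy,s): return ox+(u+.5)/s-.5, oy+(v+.5)/s-.5
g=[onz(d,*z2(*p,170,140,5),.008) for p in[(180,62),(380,95),(303,503),(106,467)]]
g=np.array(g);c=g.mean(0);ax=(g[0]+g[1]-g[2]-g[3])/2;print('gauge',c,np.linalg.norm(ax),np.linalg.norm(g[0]+g[3]-g[1]-g[2])/2,np.degrees(np.arctan2(ax[1],ax[0])))
j=np.array([onz(d,*z2(*p,275,95,4),.024) for p in[(119,37),(624,31),(631,376),(118,381)]])
ax=(j[0]+j[1]-j[2]-j[3])/2;print('jig',j.mean(0),np.linalg.norm(ax),np.linalg.norm(j[0]+j[3]-j[1]-j[2])/2,np.degrees(np.arctan2(ax[1],ax[0])))
m20=onz(d,*z2(446,345,275,95,4),.044);m30=onz(d,*z2(350,345,275,95,4),.044);print(m20,m30)
def blob(d,u,v,r=12,th=45):
    f=d['frame'].max(2)[int(v)-r:int(v)+r,int(u)-r:int(u)+r]
    n,l,s,c=cv2.connectedComponentsWithStats((f<th).astype(np.uint8))
    i=1+np.argmin(np.hypot(*(c[1:]-r).T)+ (s[1:,4]<15)*99);return c[i]+[int(u)-r,int(v)-r],s[i]
c,s=blob(d,306,231);p=onz(d,*c,.083);print('top',c,s,p)
c,s=blob(sc,357,202,9);q=onz(sc,*c,.083);print('scene',c,s,q)
print('tab',onz(d,*z2(443,263,275,95,4),.0915))
```

```text
gauge [0.55838532 0.23205316 0.008     ] 0.20933500225570445 0.10340255825913118 -11.552490570885338
jig [ 0.67162252 -0.14933501  0.024     ] 0.2174990483059914 0.3183724274144247 -1.4809370694074473
[ 0.58055839 -0.18872474  0.044     ] [ 0.58215921 -0.13010761  0.044     ]
top [305.27777778 230.83333333] [ 8  9  7  7 36] [0.46436424 0.01000553 0.083     ]
scene [357.90625 200.9375 ] [ 7  6  7  5 32] [0.46321227 0.01060498 0.083     ]
tab [ 0.62441396 -0.18274291  0.0915    ]
```

```bash
cat >> h.py <<'E'
from scipy.spatial.transform import Rotation as Ro
def quat(th):
    z=np.array([np.cos(th),np.sin(th),0]);x=np.array([0,0,-1.]);return Ro.from_matrix(np.c_[x,np.cross(z,x),z]).as_quat()
GA=np.radians(-11.55);GC=np.array([0.5584,0.2320]);GR=np.array([[np.cos(GA),-np.sin(GA)],[np.sin(GA),np.cos(GA)]])
def gp(x,y,z): return np.append(GC+GR@[x,y],z)
def ginv(p): return GR.T@(np.array(p)[:2]-GC)
def st(t=''):
    s=monitor.sense();print(t,'t',round(s['clock'],2),'p',np.round(s['position'],4),'F',np.round(s['contact_force'],1),'gap',round(s['finger_gap'],3),'g',np.round(ginv(s['position']),4),flush=True);return s
E
python3 - <<'E'
from h import *
for th in(GA,GA+np.pi):
    for p in([.4638,.0103,.14],gp(-.085,0,.1),gp(.06,0,.032)):
        q=kinematics.ik(p,quat(th));print(th,p,None if q is None else np.round(q,2))
env.reach([.4638,.0103,.15],quat(GA)) if kinematics.ik([.4638,.0103,.15],quat(GA)) is not None else 0
st();d=grab('wrist','w1.png')
E
```

```text
-0.20158552860534507 [0.4638, 0.0103, 0.14] [-0.23  0.28  1.8  -0.    1.06 -0.03]
-0.20158552860534507 [0.47512122 0.24901896 0.1       ] [ 0.26  0.48  1.63 -0.    1.04  0.47]
-0.20158552860534507 [0.61718502 0.21998662 0.032     ] [ 0.16  0.79  1.27 -0.    1.08  0.37]
2.940007124984448 [0.4638, 0.0103, 0.14] None
2.940007124984448 [0.47512122 0.24901896 0.1       ] [ 0.26  0.48  1.63 -0.    1.04 -2.68]
2.940007124984448 [0.61718502 0.21998662 0.032     ] [ 0.16  0.79  1.27 -0.    1.08 -2.78]
 t 2.22 p [0.4638 0.0109 0.1501] F [ 0.6 -0.1  0.1] gap 0.998 g [-0.0484 -0.2355]
```

View pics/w1.png

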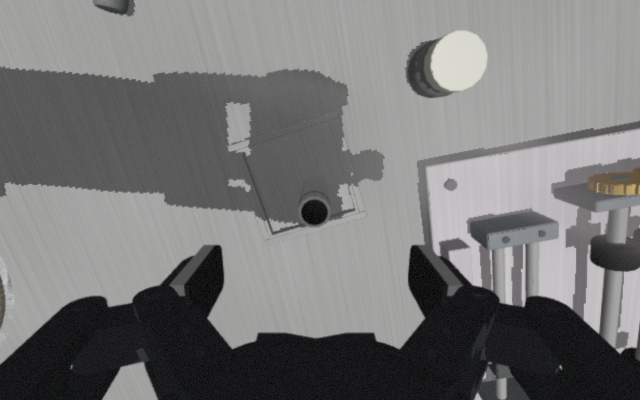

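The barrel's dark top is at about (315,210), midway between the pads, and nothing is in the way of the descent.

Run:
```python
from h import *
d=grab('wrist')
print('barrel wrist',onz(d,315,210,.083))
print('gripped:')
p=[.4638,.0103,.027]
print(env.movel(p,.15,guard=15));st()
env.close_gripper(40);st()
env.movel([.4638,.0103,.115],.2);st()
grab('wrist','w2.png')
```

```text
barrel wrist [0.46358664 0.01175273 0.083     ]
gripped:
False
 t 3.28 p [0.4643 0.0103 0.0277] F [ 0.8 -0.3  0.1] gap 0.998 g [-0.0478 -0.2361]
 t 3.88 p [0.4639 0.0103 0.0272] F [-1.6 -1.1  4.4] gap 0.267 g [-0.0482 -0.2362]
 t 4.47 p [0.4633 0.0104 0.1141] F [-1.4 -0.9 -0.2] gap 0.271 g [-0.0488 -0.2362]
```

View pics/w2.png

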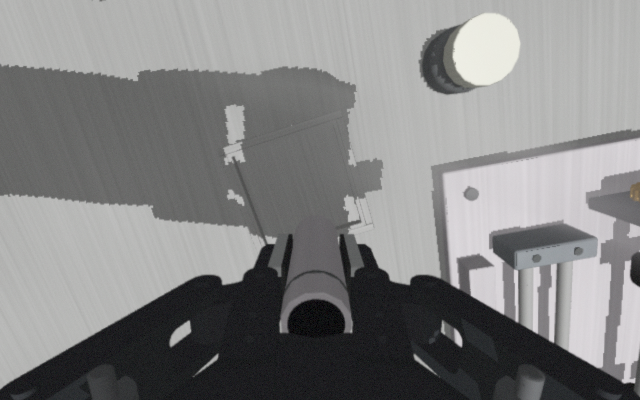

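The barrel is held upright between the pads; the gap of about 23 mm suggests the 24 mm barrel. Next is the gauge mouth.

Run:
```python
from h import *
env.reach(gp(-.085,0,.10),quat(GA));st()
grab('wrist','w3.png');grab('top','t3.png')
env.movel(gp(-.085,0,.045),.15)
print(env.movel(gp(-.085,0,.026),.03,guard=3));st()
```

```text
t 5.47 p [0.4752 0.248  0.0996] F [-0.3  0.  -0.6] gap 0.267 g [-0.0847 -0.0009]
True
 t 6.57 p [0.4753 0.2491 0.0318] F [0.  0.9 3.4] gap 0.269 g [-0.0849  0.0001]
```

View pics/w3.png

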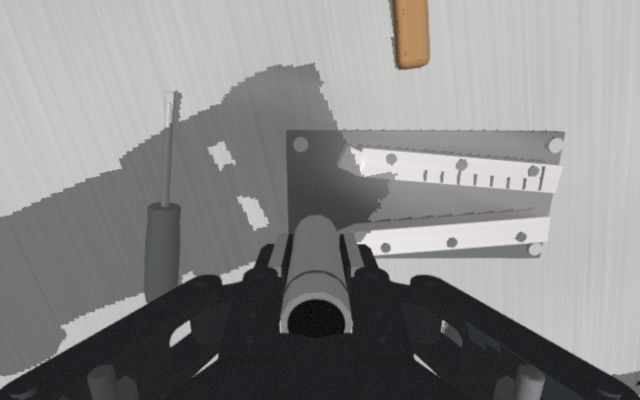

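Run:
```python
from h import *
# release and regrip so it stands free
env.release();env.close_gripper(30);st()
def step(x,y,g):
    r=env.movel(gp(x,y,monitor.sense()['position'][2]),.04,guard=g);s=st(str(r));print('  Fg',np.round(GR.T@s['contact_force'][:2],2));return r
step(.030,0,5)
```

```text
t 7.78 p [0.4751 0.249  0.0318] F [-0.2  0.3  0.3] gap 0.272 g [-0.085 -0.   ]
False t 10.8 p [0.5879 0.226  0.0318] F [-2.1  0.4  5.7] gap 0.272 g [0.0301 0.    ]
  Fg [-2.16 -0.01]
```

Run:
```python
from h import *
z=monitor.sense()['position'][2]+.0003
print(env.movel(gp(.075,0,z),.03,guard=6));s=st();print(GR.T@s['contact_force'][:2]);grab('wrist','w4.png');grab('top','t4.png')
```

```text
True
 t 11.53 p [0.6036 0.2238 0.0318] F [2.3 2.6 2.2] gap 0.271 g [0.0459 0.001 ]
[1.77624614 2.99957874]
```

View pics/w4.png

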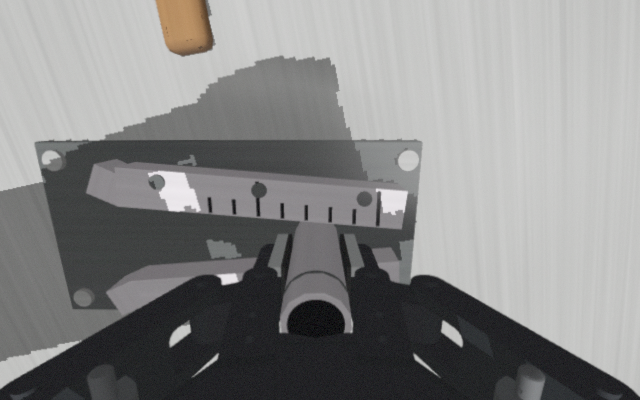

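The barrel is between the bars, but the sideways force (+3 N along gauge y) means only the −y bar is touching. I'll refine the gauge pose from the 30 and 20 marks at about (258,207) and (378,209).

Run:
```python
from h import *
d=grab('wrist')
for n,p in(('30',(258,207)),('20',(378,209)),('s1',(53,160)),('s2',(408,160)),('s3',(84,297))):
    P=onz(d,*p,.026 if n[0]!='s' else .008);print(n,ginv(P))
z=monitor.sense()['position'][2]+.0002
for y in(.0015,.0025):
    s=st();x=ginv(s['position'])[0]-.001
    env.movel(gp(x,y,z),.03);s=st('shift');print(GR.T@s['contact_force'][:2])
    r=env.movel(gp(.075,y,z),.03,guard=6);s=st(str(r));print(GR.T@s['contact_force'][:2])
```

```text
30 [0.01653681 0.02231532]
20 [0.07666205 0.02122832]
s1 [-0.09836139  0.04378134]
s2 [0.09525038 0.04334493]
s3 [-0.09793712 -0.04112529]
 t 11.68 p [0.6028 0.2239 0.0318] F [1.7 0.6 2. ] gap 0.275 g [0.0451 0.001 ]
shift t 11.93 p [0.6017 0.2245 0.0318] F [ 0.1 -0.4  0.8] gap 0.272 g [0.044  0.0013]
[ 0.19287761 -0.35035069]
True t 12.46 p [0.6125 0.2227 0.0318] F [0.2 0.7 4.2] gap 0.273 g [0.0548 0.0017]
[0.09953649 0.68704461]
 t 12.46 p [0.6125 0.2227 0.0318] F [0.2 0.7 4.2] gap 0.273 g [0.0548 0.0017]
shift t 12.71 p [0.6124 0.2228 0.0319] F [ 2.7 -4.3 -0.1] gap 0.275 g [0.0547 0.0018]
[ 3.55086843 -3.6961026 ]
True t 12.94 p [0.6125 0.2227 0.0318] F [-1.5 -0.2  4.7] gap 0.271 g [0.0549 0.0017]
[-1.47362932 -0.48703814]
```

Run:
```python
from h import *
s=st();p=np.array(s['position']);x,y=ginv(p)
env.release();st('rel');env.close_gripper(30);s=st('regrip')
r=env.movel(gp(.070,y,p[2]+.0002),.03,guard=9);s=st(str(r));print(GR.T@s['contact_force'][:2])
env.hold(.1);s=st('hold');print(GR.T@s['contact_force'][:2])
```

```text
t 12.94 p [0.6125 0.2227 0.0318] F [-1.5 -0.2  4.7] gap 0.271 g [0.0549 0.0017]
rel t 13.57 p [0.6125 0.2225 0.0315] F [0.9 0.1 0.2] gap 1.001 g [0.0549 0.0015]
regrip t 14.15 p [0.6125 0.2224 0.0316] F [-0.   0.3  1.5] gap 0.275 g [0.0549 0.0015]
True t 14.37 p [0.6126 0.2224 0.0316] F [-1.5 -0.5  4.9] gap 0.268 g [0.0551 0.0015]
[-1.41873717 -0.77631565]
hold t 14.47 p [0.6126 0.2224 0.0316] F [-1.5  1.5  5.1] gap 0.273 g [0.055  0.0015]
[-1.75579039  1.15852135]
```

Run:
```python
from h import *
s=st();p=np.array(s['position']);x,y=ginv(p)
r=env.movel(gp(.070,y,p[2]+.0006),.02,guard=11);s=st(str(r));print(GR.T@s['contact_force'][:2])
env.release();s=st()
p=np.array(s['position']);env.movel([p[0],p[1],.16],.2);st()
grab('wrist','w5.png');grab('top','t5.png');grab('scene','s5.png')
a=cv2.imread('pics/top0.png');a=cv2.imread('pics/s5.png')
cv2.imwrite('pics/s5z.png',cv2.resize(a[260:390,340:500],None,fx=4.5,fy=4.5,interpolation=cv2.INTER_CUBIC))
```

```text
t 14.47 p [0.6126 0.2224 0.0316] F [-1.5  1.5  5.1] gap 0.273 g [0.055  0.0015]
True t 14.78 p [0.6128 0.2224 0.0316] F [-1.8  0.4  5. ] gap 0.27 g [0.0552 0.0015]
[-1.86121715 -0.01754378]
 t 15.4 p [0.6125 0.2224 0.031 ] F [-0.2  0.2  0.4] gap 1.0 g [0.0549 0.0014]
 t 16.19 p [0.6119 0.2222 0.1586] F [-0.2 -0.6 -0.3] gap 0.999 g [0.0544 0.0011]
```

View pics/w5.png

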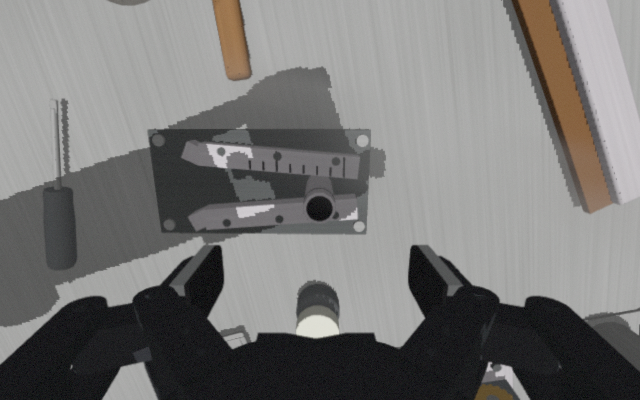

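View pics/s5z.png

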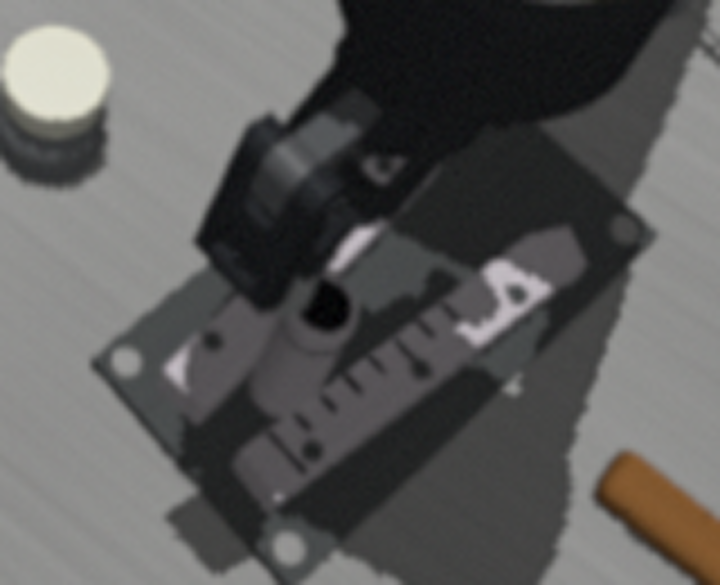

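Barrel stands upright in the slot: dark top at about (320,207), base near (318,183). The 30 and 20 marks are near columns 277 and 344, so it sits about level with the 24 mark. I'll check this numerically and refine the jig pose.

Run:
```python
from h import *
d=grab('wrist')
a=d['frame'][120:240,140:390,::-1];cv2.imwrite('pics/w5z.png',cv2.resize(a,None,fx=3,fy=3,interpolation=cv2.INTER_CUBIC))
m30=onz(d,277,168,.026);m20=onz(d,344,167,.026);b=onz(d,319.5,207,.088)
u=(m20-m30);L=np.linalg.norm(u);u/=L;print(L,'barrel D by marks',30-10*((b-m30)@u)/L)
# go look at jig
tab=np.array([.6244,-.1827]);
env.reach([.60,-.15,.22],quat(np.radians(90-1.5-180)) if kinematics.ik([.60,-.15,.22],quat(np.radians(-91.5))) is not None else quat(np.radians(88.5)))
st();grab('wrist','w6.png');grab('top','t6.png');print(monitor.sense()['joints'])
```

```text
0.06007543754809087 barrel D by marks 23.640376809497777
 t 17.8 p [ 0.6002 -0.149   0.2198] F [-0.2  0.5 -0.1] gap 1.001 g [ 0.1172 -0.3649]
[-4.32403379e-01  5.30481005e-01  1.20789846e+00  1.01695365e-04
  1.40349136e+00  1.16247326e+00]
```

View pics/w5z.png

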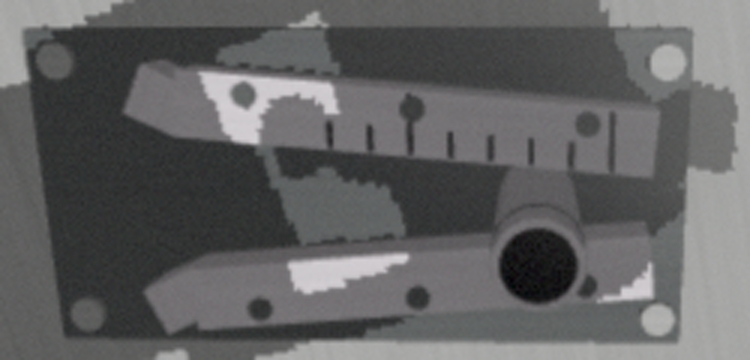

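View pics/w6.png

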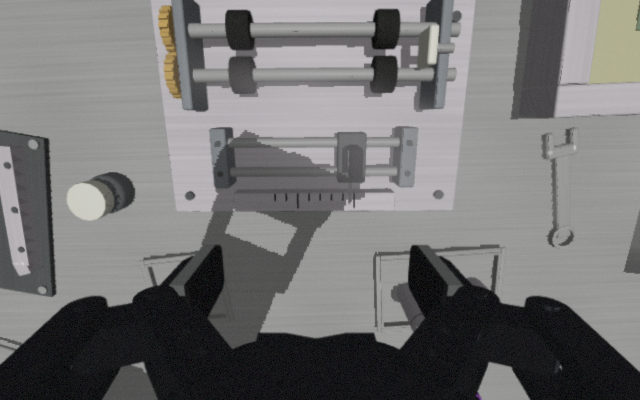

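Barrel is level with the 24 mark (ray reading 23.6; the next possible size is 28). The jig scale shows its 30 mark near (297,199) and its 20 mark near (354,199), with the slide close to 20.

Run:
```python
from h import *
a=cv2.imread('pics/w6.png')[110:220,200:440];cv2.imwrite('pics/w6z.png',cv2.resize(a,None,fx=3.3,fy=3.3,interpolation=cv2.INTER_CUBIC))
```

```text
(no output)
```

View pics/w6z.png

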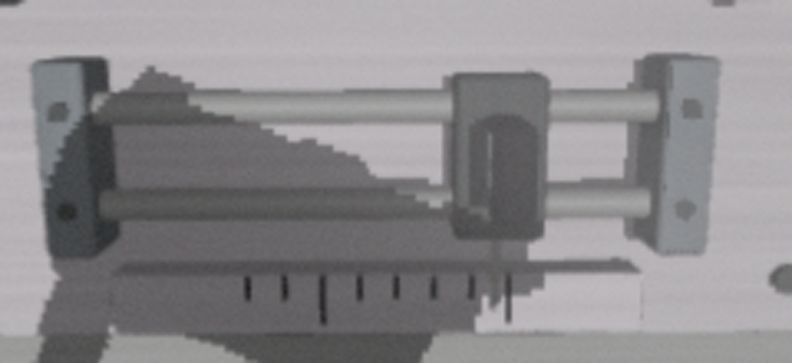

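Run:
```python
from h import *
d=grab('wrist')
def z(u,v): return 200+(u+.5)/3.3-.5,110+(v+.5)/3.3-.5
m20=onz(d,*z(508,287),.044);m30=onz(d,*z(323,287),.044);tab=onz(d,*z(514,168),.0915);bk=onz(d,*z(500,156),.0555)
pt=onz(d,*z(495,285),.047)
u=(m30-m20);L=np.linalg.norm(u);u/=L;print('L',L,'ang',np.degrees(np.arctan2(u[1],u[0]))-90)
print(m20,m30,tab,bk);print('pointer D',20+10*((pt-m20)@u)/L)
print('tab joint by marks',(tab-m20)@u-.0425+.0625,'block',(bk-m20)@u+.02)
dt=grab('top')
```

```text
L 0.05961959613652908 ang -1.4190019577765014
[ 0.58096503 -0.1886078   0.044     ] [ 0.58244144 -0.12900649  0.044     ] [ 0.62638961 -0.18429766  0.0915    ] [ 0.62482186 -0.18455416  0.0555    ]
pointer D 20.76312602756608
tab joint by marks 0.02543370304985445 block 0.025138462954359744
```

Run:
```python
from h import *
o=monitor.sense()['ee_rot']
env.movel([.6263,-.1843,.13],.2);st()
print(env.movel([.6263,-.1843,.063],.12,guard=10));st()
env.close_gripper(25);s=st()
p=np.array(s['position']);u=np.array([np.sin(np.radians(1.45)),np.cos(np.radians(1.45)),0])
print(env.movel(p+u*.0193,.05,guard=25));st();env.hold(.2);st()
grab('wrist','w7.png');grab('top','t7.png');grab('scene','s7.png')
a=cv2.imread('pics/top0.png');cv2.imwrite('pics/t7z.png',cv2.resize(cv2.imread('pics/t7.png')[140:200,310:430],None,fx=6,fy=6,interpolation=cv2.INTER_CUBIC))
```

```text
t 18.65 p [ 0.6266 -0.1842  0.1311] F [-0.1  0.2  0.8] gap 0.999 g [ 0.1502 -0.3941]
False
 t 19.36 p [ 0.6268 -0.1845  0.0642] F [0.2 0.4 0.5] gap 0.999 g [ 0.1504 -0.3944]
 t 20.02 p [ 0.6263 -0.1844  0.0632] F [-0.2 -1.1  1.6] gap 0.132 g [ 0.1499 -0.3943]
False
 t 20.55 p [ 0.6267 -0.1639  0.0632] F [-2.7  3.   3.8] gap 0.136 g [ 0.1462 -0.3742]
 t 20.75 p [ 0.6267 -0.1647  0.0632] F [-2.5  2.1  3.6] gap 0.135 g [ 0.1464 -0.375 ]
```

View pics/w7.png

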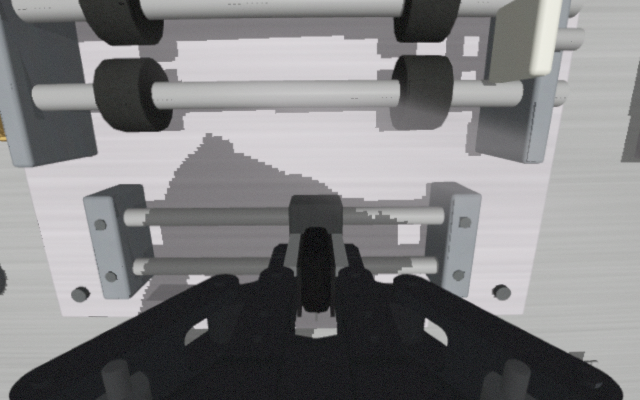

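View pics/t7z.png

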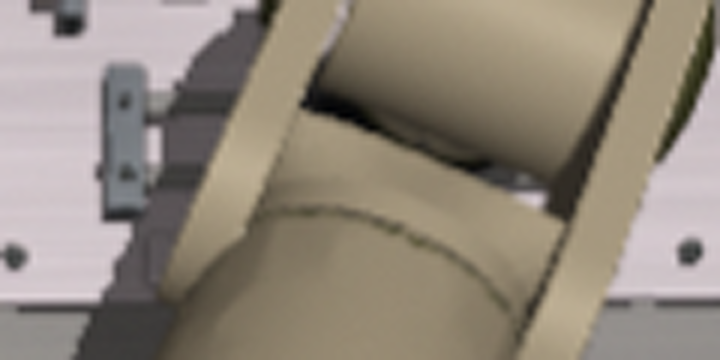

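The tab is gripped at about (316,268) and the block moved with it. The scale is hidden here, so I'll let go, back up to the earlier view and read the pointer.

Run:
```python
from h import *
env.release();p=np.array(st()['position'])
env.movel([p[0],p[1],.13],.2)
env.movel([.585,-.165,.19],.2);st()
d=grab('wrist','w8.png')
a=d['frame'][110:270,190:450,::-1];cv2.imwrite('pics/w8z.png',cv2.resize(a,None,fx=3,fy=3,interpolation=cv2.INTER_CUBIC))
```

```text
t 21.61 p [ 0.6268 -0.1651  0.0631] F [-0.3 -1.1  0.1] gap 1.005 g [ 0.1465 -0.3754]
 t 22.61 p [ 0.5849 -0.1649  0.1887] F [-0.   0.2 -0.7] gap 0.997 g [ 0.1054 -0.3836]
```

View pics/w8z.png

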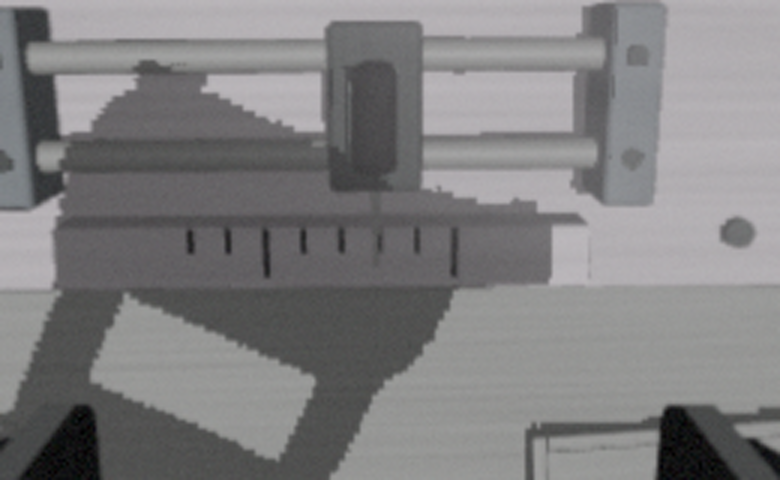

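Run:
```python
from h import *
d=grab('wrist')
a=d['frame'][165:205,280:350,::-1];b=cv2.resize(a,None,fx=11,fy=11,interpolation=cv2.INTER_CUBIC);cv2.imwrite('pics/w9z.png',cv2.convertScaleAbs(b,alpha=1.8,beta=-60))
g=d['frame'].mean(2)
for v in range(174,200,2): print(v,g[v,306:328].astype(int))
for v in(188,190,192):print(v,g[v,336:348].astype(int),g[v,273:285].astype(int), g[v-2,288:308].astype(int))
```

```text
174 [102 100 102 104 105 102 101 100  91  90  95 100 102 103 106 109 103 103
 105 108 108 104]
176 [106 105 106 107 106 105 103  99  94  93  95 102 105 104 109 108 108 107
 108 109 108 109]
178 [105 103 105 107 108 107 102 100  95  90  90 104 105 107 108 105 107 109
 110 106 107 111]
180 [101 100 101 102 100 101 100  99  89  91  95 101 103 104 102 103 105 103
 106 104 107 101]
182 [84 88 86 86 87 86 88 88 89 89 89 85 89 88 87 87 91 90 90 90 89 89]
184 [85 84 84 86 86 84 86 83 87 88 86 87 89 87 86 88 87 87 88 89 89 91]
186 [ 97  97  98  98  98  99 101  96  92  86  85  75  95  98  99 100 101  99
 100 101 102  99]
188 [ 98 100 102 103 101 100 101 101  92  86  67  70  99 103 104 101 103 104
 105 105 102 105]
190 [102 102 104 100 103 103 103 104 100  86  57  67 100 103 104 103 104 104
 104 104 106 104]
192 [101 101 101 101 103 102 105 103  99  85  53  69  97 103 104 107 106 103
 103 103 105  99]
194 [100  99 101 104 101 100 102 102  97  89  86  87  98 100 103 101 102 103
 100 104  99  97]
196 [ 99  99 101 100 102  98  99  98  93  89  91 100 100  99 100  98 100 100
  98 101  99  97]
198 [100 101  99 100  99 100  95  97  97  92  90  98 103  98  98  99  99 102
  97  98 102 100]
188 [108 106 104 103  93  69  68 102 106 110 109 109] [ 98  99  96  98  71  40  60  93  99 102  97  98] [98 94 66 56 89 96 98 97 93 96 98 95 98 98 81 57 63 91 97 97]
190 [105 110 106 107  93  66  69 102 108 109 108 110] [ 98 100  98  97  67  41  59  95  99  99  98 102] [ 99  93  58  41  77  96  99  97 101 101  95  98  99  97  83  45  57  93
  98 100]
192 [107 107 104 105  91  65  62  99 105 108 108 107] [100 101  99  98  79  43  46  92  96 100  99  99] [101  96  57  37  76  96  99 104 101 101 102 104 100 101  97  52  56  93
 102 102]
```

View pics/w9z.png

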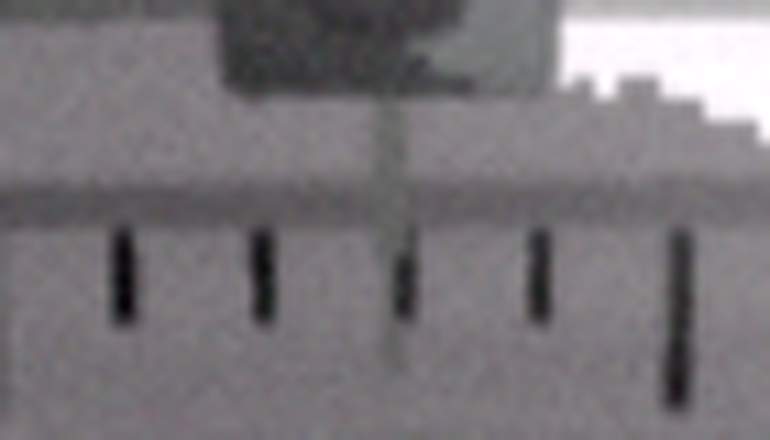

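The pointer tip is about 0.9 px (0.85 mm) past the 24 mark, toward 26. There's time to nudge it back.

Run:
```python
from h import *
env.movel([.6267,-.165,.13],.2)
print(env.movel([.6267,-.165,.063],.12,guard=10));env.hold(.2);st()
env.close_gripper(25);st('grip')
env.movel([.6267,-.1659,.063],.01);env.hold(.3);st('moved')
env.release();p=np.array(st()['position'])
env.movel([p[0],p[1],.13],.2)
env.movel([.585,-.165,.19],.2);env.hold(.2);st()
d=grab('wrist','w10.png')
a=d['frame'][165:205,280:350,::-1];b=cv2.resize(a,None,fx=11,fy=11,interpolation=cv2.INTER_CUBIC);cv2.imwrite('pics/w10z.png',cv2.convertScaleAbs(b,alpha=1.8,beta=-60))
g=d['frame'].mean(2)
for v in range(174,202,2): print(v,g[v,306:328].astype(int))
for v in(188,190,192):print(v,g[v,336:348].astype(int),g[v,273:285].astype(int), g[v-2,288:308].astype(int))
```

```text
False
 t 24.13 p [ 0.627  -0.1652  0.0639] F [-0.3 -1.1 -0.1] gap 0.998 g [ 0.1468 -0.3754]
grip t 24.79 p [ 0.6267 -0.1649  0.0631] F [-0.  -0.8  1. ] gap 0.134 g [ 0.1464 -0.3752]
moved t 25.34 p [ 0.6267 -0.1658  0.063 ] F [-0.6  2.7  2.6] gap 0.136 g [ 0.1465 -0.3761]
 t 26.05 p [ 0.6267 -0.1659  0.063 ] F [ 0.5 -0.9 -0.2] gap 1.0 g [ 0.1466 -0.3762]
 t 27.25 p [ 0.585  -0.1648  0.1884] F [-0.6  1.   0.5] gap 1.002 g [ 0.1055 -0.3834]
174 [ 93  94  93  94  95  92  95  94  90  85  81  88 100 104 104 104 105 107
 106 106 105 108]
176 [106 103 105 105 103 107 106 106 103  91  92  95 106 107 106 108 109 107
 107 108 109 108]
178 [102 103 101 102 103 105 105 107 101  92  91  95 105 108 107 108 108 108
 108 105 108 108]
180 [102 102 102 102 106 104 102 105 100  90  91  90 103 104 105 104 105 105
 104 104 106 107]
182 [86 85 87 88 88 88 88 89 87 87 92 88 85 88 87 90 88 88 91 89 88 90]
184 [85 83 85 81 84 85 87 84 87 84 90 83 92 86 88 85 89 86 91 86 88 91]
186 [ 95  96  97  99  94  98 101  98  96  89  89  87  99 101  99  98  99 102
 102 100 102 100]
188 [101  98 102 100 103 101  99 101 1
[... 466 characters left out ...]
 95  99  94  92  91  94  97  95  98 100  99  98
  97  99 101 102]
200 [ 98  99 101 101  99  98  99  98  99  99  98  94 100  98  99  97  99 100
 101  99  97  99]
188 [107 107 107 106  91  68  69 105 104 108 109 109] [ 99 100  98  96  68  41  63  93  97  99  99  97] [97 95 69 64 91 96 97 98 97 98 98 98 95 96 84 58 66 92 95 96]
190 [106 106 108 104  93  66  78 100 109 111 108 109] [ 98 100  99  98  72  42  60  93 102  97  99 102] [ 98  92  58  38  87  98 100  97  96  99  99 102 100 100  81  50  54  96
 101  98]
192 [107 105 105 105  89  62  76 103 107 106 109 108] [104  99  99 100  82  44  48  91 100  98  99  98] [ 98  97  59  38  73  98 101 101 101  99  99  98 103 100  90  53  56  95
 103 104]
```

View pics/w10z.png

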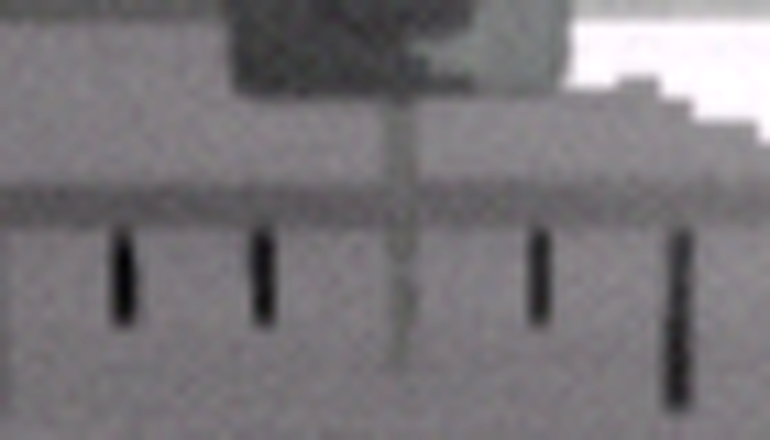

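The pointer now fully covers the 24 mark at column 316 (mark computed at 316.1). I'll take a last look at all the barrels.

Run:
```python
from h import *
env.reach([.45,-.02,.26],monitor.sense()['ee_rot']);st()
t=grab('top','t11.png');s=grab('scene','s11.png')
c=lambda f,a,b,e,g:cv2.resize(f[a:b,e:g,::-1],(390,290),interpolation=cv2.INTER_CUBIC)
cv2.imwrite('pics/f.png',np.hstack([c(s['frame'],250,390,340,520),c(s['frame'],90,230,200,390)]))
```

```text
t 28.15 p [ 0.4506 -0.0206  0.2597] F [ 0.5 -1.1 -0.4] gap 0.996 g [-0.055 -0.269]
```

View pics/f.png

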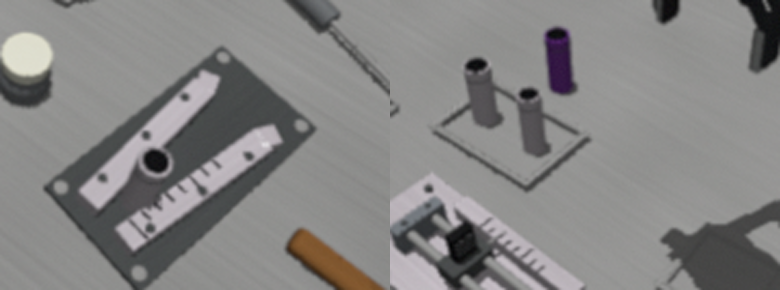

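View pics/t11.png

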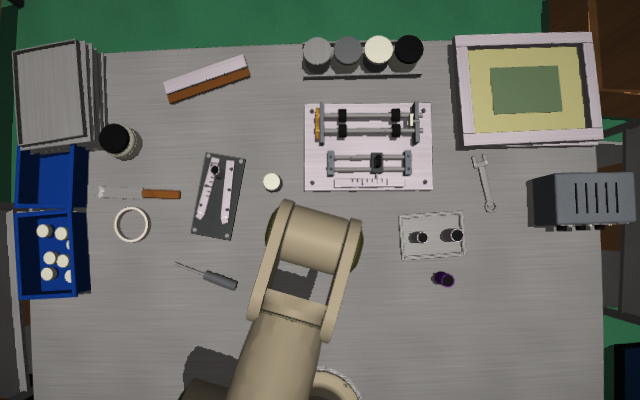

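The barrel stands in the slot (top view at about (214,170)), and the stock and purple barrels are where they were. One numeric check that it's upright, then I'll hand in.

Run:
```python
from h import *
s=grab('scene');t=grab('top')
for d,(u,v) in((s,(412,327)),(t,(214,170))):
    f=d['frame'].max(2)[v-9:v+9,u-9:u+9];n,l,st_,c=cv2.connectedComponentsWithStats((f<45).astype(np.uint8))
    i=1+np.argmax(st_[1:,4]);P=onz(d,c[i][0]+u-9,c[i][1]+v-9,.088);print(c[i]+[u-9,v-9],st_[i,4],P,ginv(P))
job.hand_in()
```

```text
[411.58227848 327.36708861] 79 [0.61334199 0.22248841 0.088     ] [0.05573387 0.00168166]
[214.55555556 169.52777778] 36 [0.61506259 0.2214583  0.088     ] [0.05762588 0.00101692]
the job is handed in; nothing more can be done
```

The job is done and handed in at about 28 s on the robot's clock, within the 64 s limit. The barrel from the small tray is wedged upright in the taper gauge at the **24 mm** mark. The jig's slide is set to 24 mm and let go.

- **Wedging:** The first contact stopped short, with only one bar rubbing. I re-centred the barrel sideways and pushed again, with force stops at 9 and 11 N. It then moved only about 0.2 mm per push.
- **Reading:** The camera reading against the gauge marks was 23.6 mm. The grip width of about 23 mm also points to the 24 mm barrel.
- **Position check:** The last views put the barrel's top at gauge x = 55.7 mm and 57.6 mm, against 55.2 mm for the 24 mm mark. The two cameras differ by about 2 mm, which is their calibration accuracy. The gauge position I worked with was also up to 2.6 mm off by the wrist camera. The nearest other barrel size would sit 24 mm away, so neither changes the result.
- **Slide:** The first setting was about 0.85 mm too far, so I nudged it back. The pointer now covers the 24 mark within about a pixel, or 1 mm.
- **Everything else:** The two stock barrels and the purple look-alike are standing as they were, and the arm is clear of everything.

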